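# Snap the tea-set keeper box shut

## Robot

A 7-joint arm with a two-finger parallel gripper is mounted at the origin on the work surface. World frame = base frame: x ahead of the robot, y to its left, z up, the work surface at z = 0. Lengths are in m, angles in rad, forces in N, time in s.
With the tool pointing down it reaches from about 0.425 to 0.875 m from the base axis. Payload 4.7 kg.
Tool frame: the origin (TCP) lies at the very end of the fingers, on their centre line; the grasp point (between the pads) lies 19 mm behind it; z points along the fingers, y is the line along which they close (so a half turn about z gives the same grasp; the last joint's range is limited). The gripper opens to 87 mm and grips with 3 to 60 N. Pads are 19 mm wide; open, the fingers measure 117 mm over their backs; the gripper's body (75 mm by 190 mm) begins 51 mm behind the grasp point.
Start: joints at [-1.313, 0.321, -0.07, 1.45, 0.023, 1.371, -0.057], TCP at [0.157, 0.631, 0.223] pointing down, gripper open.
Joint ranges: [-2.86, 2.86], [-0.3, 2.09], [-1.38, 1.24], [0.06, 2.45], [-1.56, 4.7], [0.09, 2.05], [-2.69, 2.69]. Speed limits (rad/s): [2.57, 2.57, 3.14, 3.14, 3.14, 3.14, 3.14].

## Interface

Orientations are given as a rotation vector (axis times angle).
In Python, from bench import ctrl gives the robot as it stands.
- The arm moves only by the tool jog_arm, never from a script. Its argument "commands" is a list of rows, each a list of 7 numbers: the opening, from 0 (shut) to 1 (fully open), then the shift along the world's x, y, z scaled (see below), then the turn, a rotation vector about the world's x, y, z scaled (see below). A call has exactly 5 rows; each row is the pose to reach, as a shift and turn from the pose commanded when the call began; what a row does not reach only later rows make up. The controller multiplies each number of a shift by 0.5 m and each number of a turn by 30 degrees. A row lasts 1/12 s, in which the tool goes at most 41.7 mm and 7.16 degrees, less where a joint would pass 70% of its speed; a pose out of reach is approached as far as the arm can. A call with a number of a shift or a turn outside -1 to 1 is refused whole. A call with a gripper value outside its range is refused whole. The fingers move at their own pace and stop on an object; "grip_force" is the grip in N (left out, the last holds). Time passes only in rows, so rows that repeat a pose let the fingers close, or fill a call up. It gives the time, the measured TCP pose, the force, the opening and the grip force at its end, in the units of the state.
- ctrl.get_state(): the state, without advancing time (a new reading comes with each control period).
- ctrl.get_image(name): name is "side" or "top" or "wrist"; returns a dict with "frame" (400x640x3 uint8, red, green, blue), "vfov" (degrees; the focal length in pixels is half the picture's height over the tangent of half this angle, whatever the lens; pixels are square), "cx", "cy" (the principal point, pixels), "camera_from_world" (4x4, takes a point from world to camera coordinates); the wrist camera has in their place "mount" (4x4, takes a point from camera to tool coordinates, whose origin is the TCP and whose axes are the flange's). Camera axes: x right, y down, z forward; pixel columns grow to the right and rows downward; lengths in m; the calibration is good to about 2 mm. A picture is of the moment at which its call begins: read the wrist's pose just before it. There is no depth.
- ctrl.close_job(): hands the job in; it is judged then, once.
The state is a dict: "time": time; "joint_positions": joint angles; "qd": joint speeds; "joint_torque": joint torques, N m; "position": TCP position; "tool_rot": TCP orientation; "ft_force": force on the tool from outside, world axes, zero at the start; "torque": the same for the moment, N m; "grip_width": opening from 0.0 (shut) to 1.0 (fully open); "grip_force": force on a finger pad.
Only numpy, scipy, OpenCV 4.12 (cv2) and the standard library are available. Lean on these libraries where they do the work, as an engineer would, in place of code of your own. Each camera call takes 0.05 s, during which the arm holds its last target. There are 200 camera calls.

## Task

The lid of the tea-set box with the red rim has popped up all round. Press each of its four red rim sections straight down with the fingertips until it clicks and stays flush with the white corner posts. Leave the box standing where it is, do not lift or shove it, and leave the other things alone.

Things in the scene. Friction and masses are not known exactly. Their poses are not given: they have to be found in the camera images.
- tea_box: Loose white box, 170 mm (its x) by 130 mm (its y), about 1.1 kg. Origin: centre of underside; z up. Lid: clear pane 58 mm high, four fixed white corner posts (20 x 20 mm, tops 68 mm high), between them four RED rim sections, all up at the start (tops 77 mm high, black gasket in the gap), flush with the posts when shut. All within the footprint: pressing straight down does not tip it.
- rim_front (a joint): Travel in m of the red rim section on the box's -x short side, 88 x 20 mm: 0 up, 0.009 fully shut and flush; grows as it is pressed straight down, anywhere on its top. A snap: it resists with about 10 N at first; past half way (4.5 mm) it clicks down by itself and stays; let go earlier, it springs back up.
- rim_front_top (a point): Centre of the flat top of that section, at (-75, 0) mm in the box's frame; moves with it (77 mm above the table when up, 68 mm when shut).
- rim_back (a joint): Travel in m of the red rim section on the box's +x short side, 88 x 20 mm: 0 up, 0.009 fully shut and flush; grows as it is pressed straight down, anywhere on its top. A snap: it resists with about 10 N at first; past half way (4.5 mm) it clicks down by itself and stays; let go earlier, it springs back up.
- rim_back_top (a point): Centre of the flat top of that section, at (75, 0) mm in the box's frame; moves with it (77 mm above the table when up, 68 mm when shut).
- rim_left (a joint): Travel in m of the red rim section on the box's +y long side, 128 x 20 mm: 0 up, 0.009 fully shut and flush; grows as it is pressed straight down, anywhere on its top. A snap: it resists with about 10 N at first; past half way (4.5 mm) it clicks down by itself and stays; let go earlier, it springs back up.
- rim_left_top (a point): Centre of the flat top of that section, at (0, 55) mm in the box's frame; moves with it (77 mm above the table when up, 68 mm when shut).
- rim_right (a joint): Travel in m of the red rim section on the box's -y long side, 128 x 20 mm: 0 up, 0.009 fully shut and flush; grows as it is pressed straight down, anywhere on its top. A snap: it resists with about 10 N at first; past half way (4.5 mm) it clicks down by itself and stays; let go earlier, it springs back up.
- rim_right_top (a point): Centre of the flat top of that section, at (0, -55) mm in the box's frame; moves with it (77 mm above the table when up, 68 mm when shut).
- animal_box: Loose keeper box of the same size and build with BLUE rim, holding toy horses; its lid is already shut, its rim does not move. 68 mm high. Origin: centre of underside. Leave alone.
- teapot: Loose blue toy teapot, 90 mm tall, 80 mm body diameter, 130 mm over spout and handle. Origin: centre of underside. Leave alone.
- toy_horse: Loose wooden toy horse on a green 80 x 36 mm board, 80 mm tall. Origin: centre of underside. Leave alone.
- wax_jar: Loose amber wax jar with steel cap, 56 mm diameter, 70 mm tall. Origin: centre of underside. Leave alone.
- cup_a: Loose white mug, 52 mm diameter, 42 mm tall. Origin: centre of underside. Leave alone.
- saucer: Loose blue saucer, 90 mm diameter, 12 mm tall. Origin: centre of underside. Leave alone.
- dust_brush: Loose dusting brush with wooden handle, lying flat. Origin: on its underside. Leave alone.
Not all that is in view belongs to the job. Leave any purple look-alike of the tea_box alone.

How it is judged:
At the end, for the whole second after the job is handed in: All four red rim sections are shut (travel over 7.5 of 9 mm); the tea-set box stands level on the table at rest, within 40 mm of where it stood; every other loose thing is within 30 mm of where it stood (value of joint each of rim_front, rim_back, rim_left, rim_right above 0.0075 m and distance of tea_box from where it was at the start of the episode below 0.04 m and angle between tea_box's own z axis and vertical below 0.05 rad and height (world z) of tea_box below 0.006 m and linear speed of tea_box below 0.02 m/s and distance of each of animal_box, teapot, toy_horse, wax_jar, cup_a, saucer, dust_brush from where it was at the start of the episode below 0.03 m); the robot touches nothing.
It fails at once if the tea-set box is lifted or tipped up (height (world z) of tea_box above 0.015 m or angle between tea_box's own z axis and vertical above 0.2 rad).
It fails at once if the tea-set box is shoved more than 40 mm from its place (distance of tea_box from where it was at the start of the episode above 0.04 m).
It fails at once if the shut box or another bystander is lifted or shifted by more than 30 mm (distance of any of animal_box, teapot, toy_horse, wax_jar, cup_a, saucer, dust_brush from where it was at the start of the episode above 0.03 m).
It also fails if it takes over 43 s, if anything falls off the work surface, if the arm or the gripper's body presses on something with over 40 N, if the wrist force passes 120 N, or if a joint passes its speed limit or range.

## Working session

There is one attempt and no reset: what is moved stays moved. The work goes in short steps, Python scripts to look and compute and a tool call to move; the robot and the scene stay as the last step left them, time stands still between calls to the robot, and variables do not carry over. Pictures are saved under pics/ and viewed, at most 10 in all, crops included, and the job is handed in when it is done.

Besides the shell and the picture viewer there is one more tool, called after "Call:" as name(argument=value, ...), one argument or row to a line, values as JSON. jog_arm: Moves the arm, as the interface text tells. Shifts and turns lie within -1 to 1; 1 stands for 0.5 m of shift or 30 degrees of turn. Its arguments: {"type":"object","properties":{"commands":{"type":"array","items":{"type":"array","items":{"type":"number","minimum":-1,"maximum":1}}},"grip_force":{"type":"number"}},"required":["commands"]}

```bash
mkdir -p pics
cat > h.py <<'E'
import numpy as np,cv2,json
from bench import ctrl
def shot(n,f):
    s=ctrl.get_state(); d=ctrl.get_image(n); cv2.imwrite(f'pics/{f}.png',d['frame'][:,:,::-1]); return s,d
E
python3 - <<'E'
from h import *
import pickle
for n in('top','side'):
    s,d=shot(n,n+'0'); pickle.dump(d,open(n+'.pkl','wb'))
    print(n,d['vfov'],d['cx'],d['cy'],np.round(d['camera_from_world'],3).tolist())
print({k:np.round(v,3).tolist() for k,v in s.items()})
E
```

```text
top 46.240549548033 319.89146269543494 197.29998629253896 [[-0.019, -1.0, -0.0, -0.006], [-0.987, 0.019, -0.159, 0.53], [0.159, -0.003, -0.987, 1.554], [0.0, 0.0, 0.0, 1.0]]
side 42.00592634240792 312.468715068916 198.46372246574464 [[-0.989, -0.144, -0.011, 0.511], [-0.097, 0.714, -0.694, 0.082], [0.108, -0.685, -0.72, 1.74], [0.0, 0.0, 0.0, 1.0]]
{'time': 0.05, 'joint_positions': [-1.313, 0.322, -0.07, 1.452, 0.023, 1.371, -0.057], 'qd': [0.001, -0.0, -0.0, -0.003, 0.0, 0.002, 0.0], 'joint_torque': [-0.0, -49.298, -0.406, -31.371, -0.064, 0.04, 0.0], 'position': [0.157, 0.63, 0.221], 'tool_rot': [-0.382, -3.118, 0.003], 'ft_force': [0.171, -0.38, -0.741], 'torque': [0.011, -0.014, -0.009], 'grip_force': 0.0, 'grip_width': 1.003}
```

View pics/top0.png

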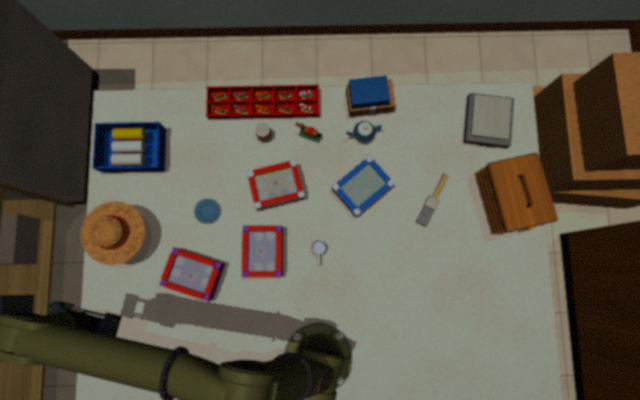

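View pics/side0.png

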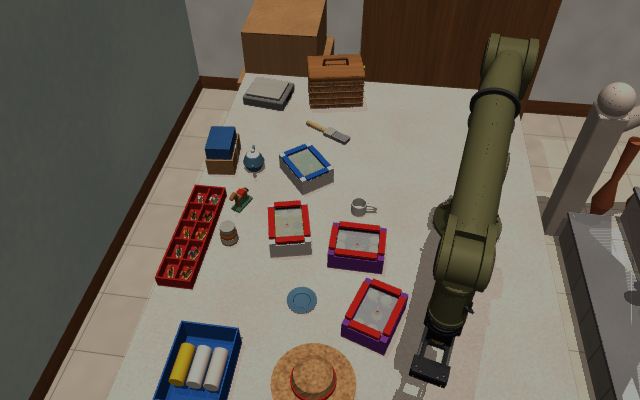

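Three boxes have red rims. In the top view they are at (276,185) with white posts and a white body (side view 290,228), and at (263,250) and (192,274), both with purple posts. The one at (276,185) fits the description, and I'll confirm it in an enlarged crop.

Run:
```python
import cv2,numpy as np
a=cv2.imread('pics/top0.png')[150:220,240:315]; b=cv2.imread('pics/side0.png')[190:265,255:325]
f=lambda i:cv2.resize(i,(400,400*i.shape[0]//i.shape[1]),interpolation=cv2.INTER_CUBIC)
A,B=f(a),f(b);h=min(len(A),len(B)); print(A.shape,B.shape); h=max(len(A),len(B))
p=lambda i:cv2.copyMakeBorder(i,0,h-len(i),0,0,cv2.BORDER_CONSTANT)
cv2.imwrite('pics/crop.png',np.hstack([p(A),p(B)]))
```

```text
(373, 400, 3) (428, 400, 3)
```

View pics/crop.png

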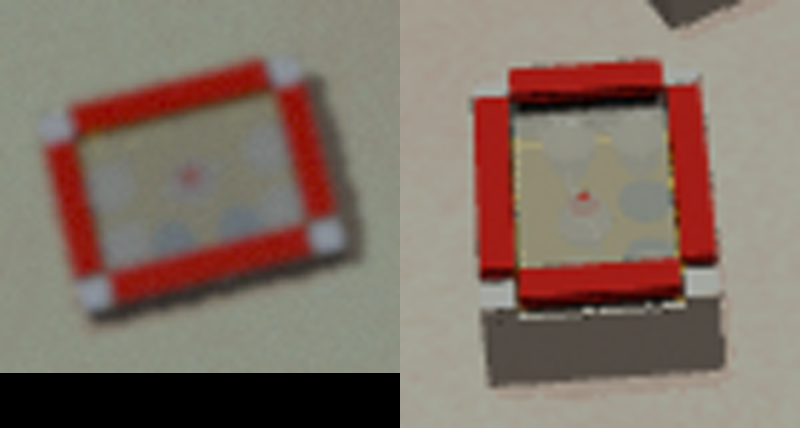

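The left crop confirms white corner posts at (58,127), (284,70), (326,236) and (94,293). The side crop shows the same box, with a white body and its rim sections raised. This is the tea_box.

Run:
```python
import pickle,numpy as np,cv2
def back(n,px,z):
    d=pickle.load(open(n+'.pkl','rb'));M=np.array(d['camera_from_world']);f=200/np.tan(np.radians(d['vfov']/2))
    out=[]
    for u,v in px:
        r=M[:3,:3].T@np.array([(u-d['cx'])/f,(v-d['cy'])/f,1]);c=-M[:3,:3].T@M[:3,3]
        out.append((c+r*(z-c[2])/r[2])[:2])
    return np.array(out)
t=np.array([(58,127),(284,70),(326,236),(94,293)])/(400/75)+[240,150]
s=np.array([(90,92),(283,76),(302,280),(97,293)])/(400/70)+[255,190]
for n,p in(('top',t),('side',s)):
    w=back(n,p-0.5,.068);print(n,w.round(4).tolist(),w.mean(0).round(4),[np.linalg.norm(w[i]-w[(i+1)%4]).round(4) for i in range(4)])
    e=[w[(i+1)%4]-w[i] for i in range(4)];print([np.degrees(np.arctan2(x[1],x[0])).round(1) for x in e])
# neighbours
for k,p in dict(animal=(364,187),jar=(264,131),saucer=(207,211),cup=(319,247),horse=(309,132)).items(): print(k,back('top',[p],.05).round(3))
```

```text
top [[0.6123, 0.2174], [0.6466, 0.0737], [0.5389, 0.0484], [0.5055, 0.1943]] [0.5758 0.1335] [np.float64(0.1477), np.float64(0.1106), np.float64(0.1497), np.float64(0.1093)]
[np.float64(-76.6), np.float64(-166.7), np.float64(102.9), np.float64(12.2)]
side [[0.6455, 0.0714], [0.5375, 0.044], [0.5037, 0.193], [0.612, 0.217]] [0.5747 0.1314] [np.float64(0.1114), np.float64(0.1528), np.float64(0.111), np.float64(0.1494)]
[np.float64(-165.8), np.float64(102.8), np.float64(12.5), np.float64(-77.0)]
animal [[ 0.561 -0.167]]
jar [[0.765 0.173]]
saucer [[0.489 0.366]]
cup [[ 0.361 -0.01 ]]
horse [[0.759 0.017]]
```

Both views agree. The box centre is (0.575, 0.1325) with its long axis at 103°. The post spacing comes out at 148–152 × 110 mm against 150 × 110 expected. The rim centres are:
- **Short sides:** (0.558, 0.206) and (0.592, 0.0595)
- **Long sides:** (0.629, 0.145) and (0.521, 0.120)

I'll close the fingers and travel high to the first one.

Call:
jog_arm(
  commands=[
    [0,0.054,-0.058,0,0,0,0],
    [0,0.108,-0.116,0,0,0,0],
    [0,0.162,-0.174,0,0,0,0],
    [0,0.216,-0.232,0,0,0,0],
    [0,0.27,-0.288,0,0,0,0],
  ],
  grip_force=20,
)

```text
time: 0.52
position: [0.2928, 0.4849, 0.2221]
tool_rot: [-0.382, -3.118, 0.001]
ft_force: [0.9, 0.5, -0.2]
grip_width: 0.704
grip_force: 0.0
```

Call:
jog_arm(
  commands=[
    [0,0.054,-0.058,0,0,0,0],
    [0,0.108,-0.116,0,0,0,0],
    [0,0.162,-0.174,0,0,0,0],
    [0,0.216,-0.232,0,0,0,0],
    [0,0.27,-0.288,0,0,0,0],
  ],
)

```text
time: 0.93
position: [0.4278, 0.3408, 0.2224]
tool_rot: [-0.382, -3.118, 0.0]
ft_force: [0.2, 0.5, -0.2]
grip_width: 0.325
grip_force: 0.0
```

Call:
jog_arm(
  commands=[
    [0,0.054,-0.058,0,0,0,0],
    [0,0.108,-0.116,0,0,0,0],
    [0,0.162,-0.174,0,0,0,0],
    [0,0.216,-0.232,0,0,0,0],
    [0,0.262,-0.276,0,0,0,0],
  ],
)

```text
time: 1.35
position: [0.5595, 0.2012, 0.2224]
tool_rot: [0.386, 3.117, -0.002]
ft_force: [-0.1, -0.2, -0.5]
grip_width: 0.019
grip_force: 0.0
```

Call:
jog_arm(
  commands=[
    [0,-0.003,0.008,-0.05,0,0,0],
    [0,-0.003,0.008,-0.1,0,0,0],
    [0,-0.003,0.008,-0.15,0,0,0],
    [0,-0.003,0.008,-0.2,0,0,0],
    [0,-0.003,0.008,-0.25,0,0,0],
  ],
)

```text
time: 1.77
position: [0.556, 0.2085, 0.096]
tool_rot: [-0.382, -3.118, 0.0]
ft_force: [-0.3, -0.3, 0.0]
grip_width: 0.005
grip_force: 0.0
```

Run:
```python
from h import *
s,d=shot('wrist','w1'); print(s['position'],s['ft_force'],s['grip_width'])
```

```text
[0.55603635 0.20853868 0.09603036] [-0.30441243 -0.2829923   0.03066184] 0.004807327233437268
```

View pics/w1.png

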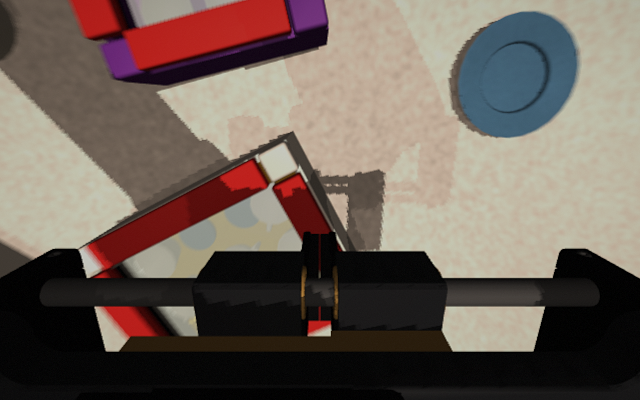

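The wrist view shows the closed fingertips at about (320,240), over the white-post box's short rim, which runs from (290,190) to (320,325). Pressing gently now.

Call:
jog_arm(
  commands=[
    [0,0.003,-0.004,-0.014,0,0,0],
    [0,0.003,-0.004,-0.028,0,0,0],
    [0,0.003,-0.004,-0.038,0,0,0],
    [0,0.003,-0.004,-0.044,0,0,0],
    [0,0.003,-0.004,-0.05,0,0,0],
  ],
)

```text
time: 2.23
position: [0.5587, 0.2069, 0.0742]
tool_rot: [0.382, 3.117, 0.002]
ft_force: [-1.6, -0.5, 3.6]
grip_width: 0.008
grip_force: 1.3
```

Call:
jog_arm(
  commands=[
    [0,0,0,-0.003,0,0,0],
    [0,0,0,-0.006,0,0,0],
    [0,0,0,-0.008,0,0,0],
    [0,0,0,-0.01,0,0,0],
    [0,0,0,-0.01,0,0,0],
  ],
)

```text
time: 2.65
position: [0.5582, 0.2071, 0.0684]
tool_rot: [0.382, 3.118, 0.001]
ft_force: [-1.4, -0.6, 4.5]
grip_width: 0.01
grip_force: 2.3
```

Call:
jog_arm(
  commands=[
    [0,0,0,-0.002,0,0,0],
    [0,0,0,-0.004,0,0,0],
    [0,0,0,-0.005,0,0,0],
    [0,0,0,-0.006,0,0,0],
    [0,0,0,-0.006,0,0,0],
  ],
)

```text
time: 3.07
position: [0.5582, 0.2071, 0.0682]
tool_rot: [0.382, 3.118, 0.002]
ft_force: [-7.5, -2.8, 21.1]
grip_width: 0.006
grip_force: 10.3
```

The hard stop at z = 0.068 means the first section is shut. Lifting and moving to the far long side.

Call:
jog_arm(
  commands=[
    [0,0,0,0.06,0,0,0],
    [0,0.046,-0.042,0.06,0,0,0],
    [0,0.092,-0.084,0.06,0,0,0],
    [0,0.14,-0.124,0.06,0,0,0],
    [0,0.14,-0.124,0.04,0,0,0],
  ],
)

```text
time: 3.48
position: [0.6341, 0.1379, 0.0871]
tool_rot: [0.392, 3.108, -0.003]
ft_force: [0.4, -0.5, 0.5]
grip_width: 0.005
grip_force: 0.0
```

Call:
jog_arm(
  commands=[
    [0,0,0,-0.012,0,0,0],
    [0,0,0,-0.02,0,0,0],
    [0,0,0,-0.026,0,0,0],
    [0,0,0,-0.032,0,0,0],
    [0,0,0,-0.038,0,0,0],
  ],
)

```text
time: 3.9
position: [0.6269, 0.1466, 0.0681]
tool_rot: [-0.378, -3.117, -0.002]
ft_force: [-9.9, -1.9, 31.0]
grip_width: 0.004
grip_force: 15.4
```

Second section is at its stop. Next is the short side nearer y = 0.06.

Call:
jog_arm(
  commands=[
    [0,0,0,0.06,0,0,0],
    [0,-0.024,-0.056,0.06,0,0,0],
    [0,-0.048,-0.112,0.06,0,0,0],
    [0,-0.072,-0.168,0.06,0,0,0],
    [0,-0.072,-0.168,0.04,0,0,0],
  ],
)

```text
time: 4.32
position: [0.5908, 0.0546, 0.0873]
tool_rot: [0.391, 3.115, -0.003]
ft_force: [0.9, -1.5, 0.1]
grip_width: 0.007
grip_force: 0.0
```

Call:
jog_arm(
  commands=[
    [0,0,0,-0.012,0,0,0],
    [0,0,0,-0.02,0,0,0],
    [0,0,0,-0.026,0,0,0],
    [0,0,0,-0.032,0,0,0],
    [0,0,0,-0.038,0,0,0],
  ],
)

```text
time: 4.73
position: [0.5922, 0.063, 0.0681]
tool_rot: [-0.378, -3.118, -0.003]
ft_force: [-9.1, -0.1, 28.7]
grip_width: 0.007
grip_force: 14.2
```

Call:
jog_arm(
  commands=[
    [0,0,0,0.06,0,0,0],
    [0,-0.048,0.04,0.06,0,0,0],
    [0,-0.096,0.08,0.06,0,0,0],
    [0,-0.14,0.116,0.06,0,0,0],
    [0,-0.14,0.116,0.04,0,0,0],
  ],
)

```text
time: 5.15
position: [0.5191, 0.1256, 0.0875]
tool_rot: [-0.369, -3.119, -0.007]
ft_force: [0.3, 1.1, -0.3]
grip_width: 0.002
grip_force: 0.0
```

Call:
jog_arm(
  commands=[
    [0,0,0,-0.012,0,0,0],
    [0,0,0,-0.02,0,0,0],
    [0,0,0,-0.026,0,0,0],
    [0,0,0,-0.032,0,0,0],
    [0,0,0,-0.038,0,0,0],
  ],
)

```text
time: 5.57
position: [0.5229, 0.1176, 0.0681]
tool_rot: [0.384, 3.117, -0.001]
ft_force: [-9.4, -2.9, 30.5]
grip_width: 0.006
grip_force: 15.2
```

Call:
jog_arm(
  commands=[
    [0,0,0,0.06,0,0,0],
    [0,0,0,0.12,0,0,0],
    [0,-0.02,0.06,0.18,0,0,0],
    [0,-0.04,0.12,0.24,0,0,0],
    [0,-0.06,0.18,0.3,0,0,0],
  ],
)

```text
time: 5.98
position: [0.4938, 0.2042, 0.2149]
tool_rot: [0.388, 3.117, -0.0]
ft_force: [0.7, 0.5, -0.1]
grip_width: 0.004
grip_force: 0.0
```

Call:
jog_arm(
  commands=[
    [0,-0.04,0.06,0,0,0,0],
    [0,-0.08,0.12,0,0,0,0],
    [0,-0.12,0.18,0,0,0,0],
    [0,-0.16,0.24,0,0,0,0],
    [0,-0.2,0.3,0,0,0,0],
  ],
)

```text
time: 6.4
position: [0.3933, 0.3554, 0.2135]
tool_rot: [0.385, 3.117, 0.0]
ft_force: [1.8, 1.2, -0.0]
grip_width: -0.001
grip_force: 0.0
```

Run:
```python
from h import *
s,d=shot('side','s2'); s,e=shot('top','t2')
a=d['frame'][190:265,255:325]; b=e['frame'][150:220,240:315]
f=lambda i:cv2.resize(i,(400,430),interpolation=cv2.INTER_CUBIC)
cv2.imwrite('pics/c2.png',np.hstack([f(b),f(a)])[:,:,::-1]); print(s['position'],s['time'])
```

```text
[0.38707186 0.36332473 0.21323955] 6.45
```

View pics/c2.png

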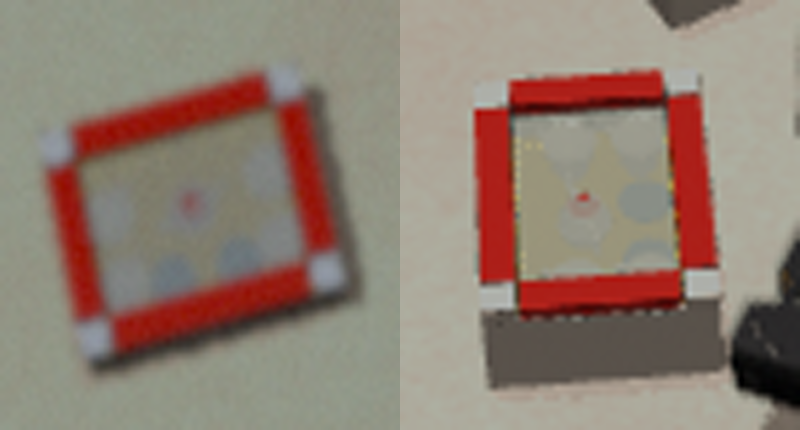

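The side crop shows all four red sections flush with the white posts, for example along the edge from (510,90) to (665,90). The box hasn't moved and the arm is clear of it. Handing in.

```bash
python3 -c "
from bench import ctrl
print(ctrl.close_job())"
```

```text
the job is handed in; nothing more can be done
None
```

All four red rim sections of the white-post tea box are pressed shut and look flush in the last picture, the box is where it stood, and the job is handed in at about 6.5 s (no verdict was returned).

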